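# Put the bottles, the dish and the cup away with their like

## Robot

A 6-joint arm with a two-finger parallel gripper is mounted at the origin on a cart in front of the work surface, level with it; the furniture and walls round the work are solid. World frame = base frame: x ahead of the robot, y to its left, z up, the work surface at z = 0. Lengths are in m, angles in rad, forces in N, time in s.
With the tool pointing down it reaches from about 0.25 to 0.725 m from the base axis. Payload 9.7 kg.
Tool frame: the origin (TCP) lies midway between the tips of the shut fingers; the grasp point (between the pads) lies 19 mm behind it; z points along the fingers, y is the line along which they close (so a half turn about z gives the same grasp; the last joint's range is limited). The gripper opens to 85 mm and grips with 20 to 120 N. Pads are 22 mm wide; open, the fingers measure 114 mm over their backs; the gripper's body (76 mm by 85 mm) begins 54 mm behind the grasp point. The pads swing forward as they close: fully open they stand 13 mm farther back than shut.
Start: joints at [1.274, 0.087, 0.176, 1.66, 0, 1.571], TCP at [0.161, 0.526, 0.207] pointing down, gripper open.
Joint ranges: [-3.13, 3.13], [-0.85, 1.81], [-1.15, 1.24], [-2.2, 2.28], [-1.44, 1.52], [-3.14, 3.14]. Speed limits (rad/s): [2.22, 2.22, 2.57, 3.14, 3.14, 3.14].

## Interface

Orientations are given as a unit quaternion [w, x, y, z].
In Python, from rig import * gives the robot as it stands. The module is installed in compiled form; this text tells all that it offers.
- The arm moves only by the shell command python3 -m creep 'ROWS' [FORCE]. ROWS is JSON, a list of rows, each a list of 3 entries, a list of its own where there are three numbers: the shift along the tool's x, y, z scaled (see below), then the turn about the tool's z scaled (see below), then the opening, from 0 (shut) to 1 (fully open). A call has 1 to 10 rows; each row shifts and turns the commanded pose from where the row before left it, along the tool's axes as they then stand; what a row does not reach is not made up. The controller multiplies each number of a shift by 10 cm and each number of a turn by 0.15 rad. A row lasts 1/10 s, in which the tool goes at most 50 mm and 8.59 degrees, less where a joint would pass 70% of its speed; a pose out of reach is approached as far as the arm can. A call with a number of a shift or a turn outside -1 to 1 is refused whole. A call with a gripper value outside its range is refused whole. The fingers move at their own pace and stop on an object; FORCE is the grip in N (left out, the last holds). Time passes only in rows, so rows that do not move let the fingers close. It gives the time, the measured TCP pose, the force, the opening and the grip force at its end, in the units of the state.
- get_obs(): the state, without advancing time (a new reading comes with each control period).
- capture(name): name is "scene" or "top" or "wrist"; returns a dict with "color" (384x512x3 uint8, red, green, blue), "mtx" (3x3 intrinsics, pixels), "k1" (the pictures are not rectified: a ray, as slopes to the right and down, at radius r is drawn at 1 + k1 r^2 times it, then the intrinsics apply), "view" (4x4, takes a point from world to camera coordinates). Camera axes: x right, y up, looking along -z (the intrinsics and any distortion apply to the point x, -y, -z); pixel columns grow to the right and rows downward; lengths in m; the calibration is good to about 2 mm. A picture is of the moment at which its call begins. There is no depth.
- job_done(): hands the job in; it is judged then, once.
The state is a dict: "time": time; "q": joint angles; "joint_vel": joint speeds; "joint_torque": joint torques, N m; "eef_pos": TCP position; "tool_rot": TCP orientation; "ft_force": force on the tool from outside, world axes, zero at the start; "torque": the same for the moment, N m; "grip_width": finger opening in m; "grasp_force": force on a finger pad.
Only numpy, scipy, OpenCV 4.12 (cv2) and the standard library are available. Lean on these libraries where they do the work, as an engineer would, in place of code of your own. Each camera call takes 0.05 s, during which the arm holds its last target. There are 200 camera calls.

## Task

The four loose things on the worktop in front of the three white trays are to be put away: each goes into the tray that already holds one of its kind, both dropper bottles with the stored bottle, the petri dish with the stored dish, the specimen cup with the stored cup. Set each down upright on the tray's floor, beside what is there and not on top of it, without dropping it from a height, and leave the three stored ones where they stand.

Things in the scene. Friction and masses are not known exactly. Their poses are not given: they have to be found in the camera images.
- tray_0: white plastic tray, fixed to the worktop, 120 (x) x 215 (y) x 20 mm high, walls 3 mm at the long sides and 4 mm at the ends, inner floor 3 mm above the worktop; the three trays are alike, and this is the one in which the stored dropper bottle stands. Origin: centre of its underside, on the worktop; y along its length, z up. The room left in it is on the -y side of the stored one
- tray_1: white plastic tray, fixed to the worktop, 120 (x) x 215 (y) x 20 mm high, walls 3 mm at the long sides and 4 mm at the ends, inner floor 3 mm above the worktop; the three trays are alike, and this is the one in which the stored petri dish stands. Origin: centre of its underside, on the worktop; y along its length, z up. The room left in it is on the -y side of the stored one
- tray_2: white plastic tray, fixed to the worktop, 120 (x) x 215 (y) x 20 mm high, walls 3 mm at the long sides and 4 mm at the ends, inner floor 3 mm above the worktop; the three trays are alike, and this is the one in which the stored specimen cup stands. Origin: centre of its underside, on the worktop; y along its length, z up. The room left in it is on the +y side of the stored one
- stored_bottle: amber dropper bottle with a white collar and a dark rubber teat, 92 mm tall, straight round body 38 mm across up to 65 mm, narrow neck above; grasp round the body. Origin: centre of its foot, z up. It already stands in tray_0, within 12 mm of the tray's middle line and 45 to 75 mm from the tray's centre toward the tray's +y end: leave it there. Same kind as the loose ones
- stored_dish: clear round petri dish with its lid on, beige filling, 60 mm across, 15 mm high (cannot be opened). Origin: centre of its underside, z up. It already stands in tray_1, within 12 mm of the tray's middle line and 62 to 70 mm from the tray's centre toward the tray's +y end: leave it there. Same kind as the loose one
- stored_cup: clear specimen cup with a fixed white screw lid, 70 mm tall; body 59 mm across, lid 65.6 mm across from 57 mm to the top; grasp across the lid. Origin: centre of its foot, z up. It already stands in tray_2, within 12 mm of the tray's middle line and 50 to 68 mm from the tray's centre toward the tray's -y end: leave it there. Same kind as the loose one
- large_bottle: amber dropper bottle with a white collar and a dark rubber teat, 92 mm tall, straight round body 38 mm across up to 65 mm, narrow neck above; grasp round the body. Origin: centre of its foot, z up. Loose on the worktop in front of the trays, to be put away
- small_bottle: small amber dropper bottle with a black cap, 74 mm tall, straight round body 30 mm across up to 52 mm, narrow neck above; grasp round the body. Origin: centre of its foot, z up. Loose on the worktop in front of the trays, to be put away
- dish: clear round petri dish with its lid on, beige filling, 60 mm across, 15 mm high (cannot be opened). Origin: centre of its underside, z up. Loose on the worktop in front of the trays, to be put away; weighs about 20 g
- cup: clear specimen cup with a fixed white screw lid, 70 mm tall; body 59 mm across, lid 65.6 mm across from 57 mm to the top; grasp across the lid. Origin: centre of its foot, z up. Loose on the worktop in front of the trays, to be put away
Things that resemble listed ones, but are neither listed nor needed, are in the scene too. What is shaped like the large_bottle but red is not meant. What is shaped like the stored_dish but black is not meant.

How it is judged:
By the outcome, as a careful person would: the job done as asked, in the order asked, and still so for the second after the job is handed in, with the robot touching nothing.
It also fails if it takes over 99 s, if anything falls off the work surface, if the arm or the gripper's body presses on something with over 40 N, if the wrist force passes 120 N, or if a joint passes its speed limit or range.

## Working session

There is one attempt and no reset: what is moved stays moved. The work goes in short steps, Python scripts to look and compute and a shell command to move; the robot and the scene stay as the last step left them, time stands still between calls to the robot, and variables do not carry over. Pictures are saved under pics/ and viewed, at most 14 in all, crops included, and the job is handed in when it is done.

```bash
mkdir -p pics
cat > h.py <<'E'
from rig import *
import numpy as np, cv2
def shot(n,f):
    c=capture(n); np.savez(''+f+'.npz',**{k:np.array(c[k]) for k in('color','mtx','k1','view')})
    cv2.imwrite('pics/'+f+'.png',c['color'][:,:,::-1]); return c
def load(f): return dict(np.load(''+f+'.npz'))
def ray(c,u,v):
    K=c['mtx']; d=np.array([(u-K[0,2])/K[0,0],(v-K[1,2])/K[1,1]]); s=d.copy()
    for _ in range(20): s=d/(1+float(c['k1'])*(s@s))
    V=np.array(c['view']); R=V[:3,:3]; o=-R.T@V[:3,3]
    return o,R.T@np.array([s[0],-s[1],-1])
def onz(c,u,v,z):
    o,d=ray(c,u,v); return o+d*(z-o[2])/d[2]
def proj(c,p):
    V=np.array(c['view']);q=V[:3,:3]@np.array(p)+V[:3,3]; s=np.array([q[0],-q[1]])/-q[2]; s=s*(1+float(c['k1'])*(s@s)); K=c['mtx']
    return np.array([K[0,0]*s[0]+K[0,2],K[1,1]*s[1]+K[1,2]])
E
python3 - <<'E'
from h import *
for n in('scene','top','wrist'):
    c=shot(n,n+'0'); V=np.array(c['view']); print(n,-V[:3,:3].T@V[:3,3],c['k1'])
o=get_obs(); print(o['tool_rot'],o['grip_width'],o['ft_force'],o['time'])
E
```

```text
scene [-0.12769107 -0.59814624  0.66032944] -0.15040630203194943
top [0.49433881 0.02377945 1.40307871] -0.14066511015507144
wrist [0.0984549  0.54395511 0.37392677] 0.0010515271924121427
[-6.92970500e-05  1.47847115e-01  9.89010104e-01 -4.89824993e-04] 0.08547932579518215 [-0.2865329  -0.76763264  0.49840682] 0.15
```

View pics/top0.png

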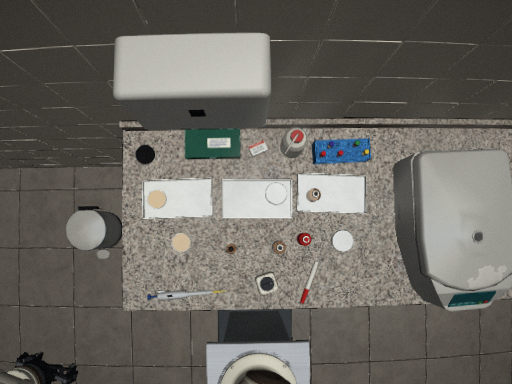

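View pics/scene0.png

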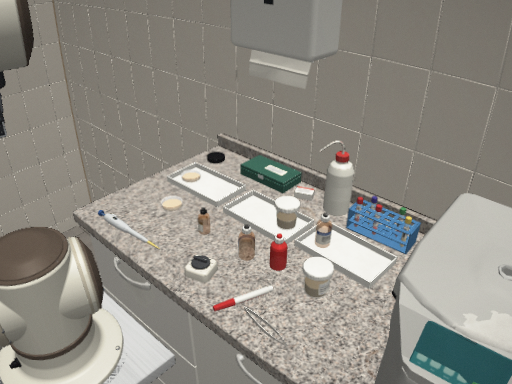

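The top view (left = +y) shows the dish tray with the stored dish at (157,198), the cup tray with its cup at (276,193), and the bottle tray with its bottle at (314,195). 
- **Loose, to be put away:** dish (181,242), small bottle (231,248), large amber bottle (280,247), white-lidded cup (343,240).
- **Lookalikes:** a red bottle at (304,239) and a black dish at (145,154). Both have the wrong colour, so neither is meant.

One enlarged crop will confirm this.

Run:
```python
from h import *
c=load('top0'); im=c['color'][:,:,::-1]
cv2.imwrite('pics/crop1.png',cv2.resize(im[165:305,130:390],None,fx=3,fy=3,interpolation=cv2.INTER_CUBIC))
s=load('scene0')['color'][:,:,::-1]
cv2.imwrite('pics/crop2.png',cv2.resize(s[140:310,150:410],None,fx=3,fy=3,interpolation=cv2.INTER_CUBIC))
```

```text
(no output)
```

View pics/crop1.png

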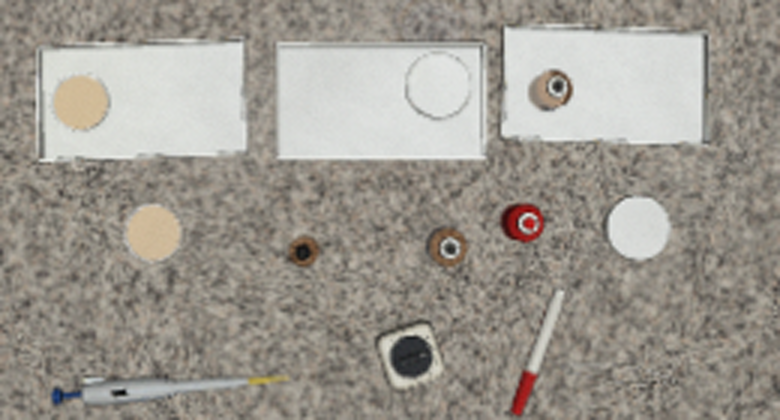

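View pics/crop2.png

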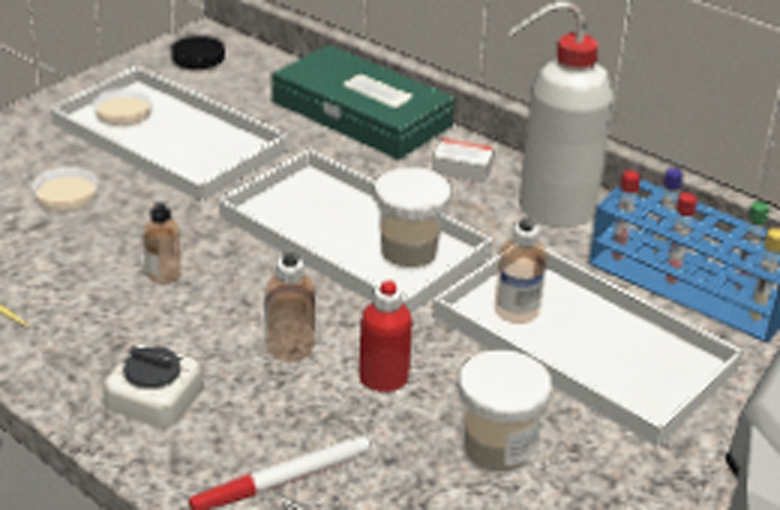

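The crops confirm it: amber large bottle (450,247), small bottle with black cap (303,252), beige dish (152,233), white-lid cup (638,228), with the red bottle at (525,223). Next I cast rays to get positions, using the tray corners at z=20 mm and colour blobs in the top view, checked against the scene view.

Run:
```python
from h import *
c=load('top0'); S=load('scene0')
T=lambda u,v:(130+(u+.5)/3-.5,165+(v+.5)/3-.5)
Q=lambda u,v:(150+(u+.5)/3-.5,140+(v+.5)/3-.5)
def tri(a,b):
    A=[];B=[];o1,d1=ray(c,*a);o2,d2=ray(S,*b)
    M=np.c_[d1,-d2];t=np.linalg.lstsq(M,o2-o1,rcond=None)[0];p,q=o1+d1*t[0],o2+d2*t[1]; return (p+q)/2,np.linalg.norm(p-q)
for n,a,z,b in [('small',(303,252),.074,(160,209)),('large',(450,247),.092,(290,260)),('red',(530,223),.092,(388,287)),('cup',(638,228),.07,(505,375)),('dish',(152,233),.015,(65,187)),('sdish',(80,102),.018,(123,107)),('scup',(437,85),.073,(412,188)),('sbot',(558,87),.095,(524,227))]:
    p,e=tri(T(*a),Q(*b)); print(n,onz(c,*T(*a),z).round(4),'tri',p.round(4),round(e,4))
for n,k in [('t1',[(40,46),(244,41),(246,151),(40,159)]),('t2',[(277,43),(486,43),(487,158),(277,158)]),('t0',[(502,26),(707,34),(706,144),(502,138)])]:
    P=np.array([onz(c,*T(*a),.02)[:2] for a in k]); print(n,P.round(3).tolist(),P.mean(0).round(4))
hsv=cv2.cvtColor(c['color'],cv2.COLOR_RGB2HSV)
# dishes: beige blobs
m=cv2.inRange(hsv,(8,60,170),(25,140,255)); n,_,st,ce=cv2.connectedComponentsWithStats(m)
for i in range(1,n):
    if st[i,4]>100: print('beige',ce[i],st[i],onz(c,*ce[i],.012).round(4))
print('tcp pixel',proj(c,[.161,.526,.2]))
print([np.round(load('wrist0')['mtx'],0).tolist()])
```

```text
small [0.4436 0.0755 0.074 ] tri [0.4432 0.0758 0.066 ] 0.0001
large [ 0.4466 -0.0664  0.092 ] tri [ 0.4461 -0.0668  0.0839] 0.0004
red [ 0.4681 -0.144   0.092 ] tri [ 0.4676 -0.1443  0.0866] 0.001
cup [ 0.4604 -0.2536  0.07  ] tri [ 0.4606 -0.2536  0.0709] 0.0004
dish [0.4627 0.2313 0.015 ] tri [0.4627 0.2321 0.0089] 0.0002
sdish [0.5974 0.3042 0.018 ] tri [0.598  0.3062 0.0086] 0.0002
scup [ 0.6044 -0.0582  0.073 ] tri [ 0.6049 -0.0586  0.0684] 0.0004
sbot [ 0.5988 -0.1742  0.095 ] tri [ 0.599  -0.1748  0.0864] 0.0016
t1 [[0.656, 0.345], [0.657, 0.135], [0.545, 0.134], [0.539, 0.345]] [0.5992 0.24  ]
t2 [[0.655, 0.101], [0.651, -0.113], [0.533, -0.111], [0.537, 0.103]] [ 0.5941 -0.0049]
t0 [[0.669, -0.13], [0.657, -0.343], [0.544, -0.338], [0.554, -0.127]] [ 0.6057 -0.2341]
beige [156.25675676 198.77927928] [148 191  17  17 222] [0.5975 0.3057 0.012 ]
beige [180.59447005 242.20737327] [173 234  16  17 217] [0.4631 0.2309 0.012 ]
tcp pixel [ 63.93968204 356.54856667]
[[[280.0, 0.0, 253.0], [0.0, 280.0, 193.0], [0.0, 0.0, 1.0]]]
```

```bash
python3 -m creep '[[[0,0,0],-0.99,1],[[0,0,0],-0.99,1],[[-0.2,-0.42,0],0,0.8],[[-0.2,-0.42,0],0,0.8],[[-0.2,-0.42,0],0,0.8],[[-0.2,-0.42,0],0,0.8],[[-0.2,-0.42,0],0,0.8]]' 40
python3 -m creep '[[[-0.2,-0.42,0],0,0.8],[[-0.2,-0.42,0],0,0.8],[[-0.2,-0.42,0],0,0.8],[[-0.2,-0.42,0],0,0.8],[[-0.2,-0.42,0],0,0.8],[[-0.2,-0.42,0],0,0.8],[[-0.2,-0.42,0],0,0.8],[[0,0,0],0,0.8],[[0,0,0],0,0.8]]'
```

```text
time: 0.85
eef_pos: [0.2611, 0.3143, 0.2065]
tool_rot: [0.0, -0.0, 1.0, -0.0]
ft_force: [0.9, -0.0, 0.2]
grip_width: 0.0686
grasp_force: 0.0
time: 1.75
eef_pos: [0.4009, 0.0211, 0.2064]
tool_rot: [-0.0, 0.002, 1.0, 0.0]
ft_force: [-0.6, 0.9, 0.2]
grip_width: 0.0682
grasp_force: 0.0
```

```bash
python3 -m creep '[[[-0.225,-0.435,0],0,0.8],[[-0.225,-0.435,0],0,0.8],[[0,0,0],0,0.8],[[0,0,0],0,0.8]]'
python3 - <<'E'
from h import *
c=shot('wrist','w1'); print(proj(c,[.446,-.066,.092]),proj(c,[.468,-.144,.092]),get_obs()['eef_pos'])
E
```

```text
time: 2.15
eef_pos: [0.4458, -0.0643, 0.2064]
tool_rot: [-0.001, -0.0, 1.0, 0.0]
ft_force: [0.2, 0.2, -0.0]
grip_width: 0.0686
grasp_force: 0.0
[252.0979481  183.30735281] [178.23942572 203.65230984] [ 0.44565169 -0.06375772  0.20659326]
```

View pics/w1.png

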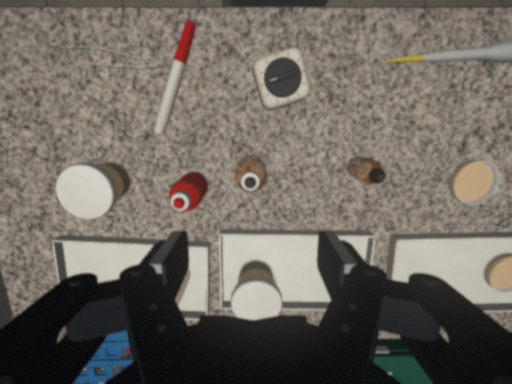

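The wrist view shows the large bottle's teat at (250,182), predicted (252,183), and the red one at (180,202). The positions hold, so I descend and grip.

```bash
python3 -m creep '[[[0,-0.02,0.4],0,0.8],[[0,0,0.4],0,0.8],[[0,0,0.4],0,0.8],[[0,0,0.4],0,0.8],[[0,0,0.18],0,0.8],[[0,0,0],0,0.8]]' 40
python3 -m creep '[[[0,0,0],0,0],[[0,0,0],0,0],[[0,0,0],0,0],[[0,0,0],0,0],[[0,0,0],0,0],[[0,0,-0.1],0,0],[[0,0,-0.3],0,0],[[0,0,-0.4],0,0],[[0,0,-0.4],0,0],[[0,0,-0.3],0,0]]' 40
```

```text
time: 2.8
eef_pos: [0.4438, -0.065, 0.0264]
tool_rot: [-0.002, -0.001, 1.0, 0.0]
ft_force: [-0.9, 0.4, -0.2]
grip_width: 0.0688
grasp_force: 0.0
time: 3.8
eef_pos: [0.4463, -0.0671, 0.1823]
tool_rot: [0.001, -0.0, 1.0, -0.0]
ft_force: [0.7, -0.3, -1.2]
grip_width: 0.0366
grasp_force: 40.4
```

```bash
python3 -m creep '[[[0,0,0],-1,0],[[0,0,0],-1,0],[[0,0,0],-1,0],[[0,0,0],-1,0],[[0,0,0],-1,0],[[0,0,0],-1,0],[[0,0,0],-1,0],[[0,0,0],-1,0],[[0,0,0],-1,0],[[0,0,0],-1,0]]'
python3 -m creep '[[[0.31,-0.33,0],0,0],[[0.31,-0.33,0],0,0],[[0.31,-0.33,0],0,0],[[0.31,-0.33,0],0,0],[[0.3,-0.33,0],0,0],[[0,0,0],0,0],[[0,0,0],0,0],[[0,0,0],0,0]]'
python3 - <<'E'
from h import *
c=shot('wrist','w2'); o=get_obs();print(o['eef_pos'],o['tool_rot'],o['q'])
shot('top','t2')
E
```

```text
time: 4.8
eef_pos: [0.4461, -0.0671, 0.1798]
tool_rot: [0.0, -0.684, 0.73, -0.0]
ft_force: [-0.5, -0.2, -1.4]
grip_width: 0.0365
grasp_force: 40.4
time: 5.6
eef_pos: [0.5994, -0.2318, 0.1796]
tool_rot: [0.0, -0.682, 0.732, -0.0]
ft_force: [0.5, 0.4, -1.1]
grip_width: 0.0362
grasp_force: 40.6
[ 0.5993299  -0.23162943  0.18006964] [ 3.12618963e-04 -6.81880289e-01  7.31463456e-01 -6.21582366e-04] [-3.68807359e-01  3.07298900e-01  3.79728864e-01  1.64183489e+00
  1.99521301e-05 -1.86946809e+00]
```

View pics/w2.png

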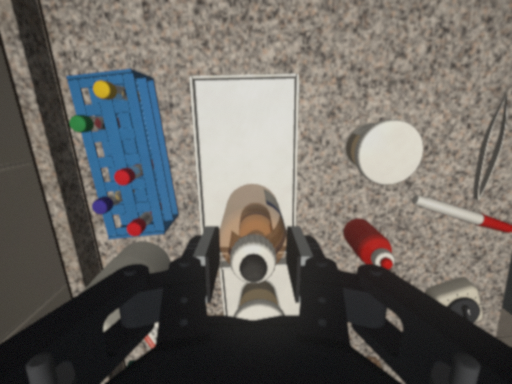

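The bottle hangs upright in the grip, with its teat at (253,265). Tray_0 lies below with its far corners at (191,76) and (298,74), and the wash bottle stands at (140,265). I'll check the tray line and the clearance from this.

Run:
```python
from h import *
c=load('w2')
for p in [(191,76),(298,74),(201,225),(297,225)]: print(onz(c,*p,.02).round(4))
t=load('top0'); print('wash',onz(t,296,138,.2).round(3), onz(t,292,150,.0).round(3))
```

```text
[ 0.6592 -0.3473  0.02  ]
[ 0.5428 -0.341   0.02  ]
[ 0.669 -0.174  0.02 ]
[ 0.5491 -0.1655  0.02  ]
wash [ 0.742 -0.109  0.2  ] [ 0.745 -0.118  0.   ]
```

```bash
python3 -m creep '[[[0.04,-0.04,0.3],0,0],[[0,0,0.4],0,0],[[0,0,0.4],0,0],[[0,0,0.2],0,0],[[0,0,0.12],0,0],[[0,0,0],0,0],[[0,0,0],0,0]]'
python3 -m creep '[[[0,0,0.02],0,0],[[0,0,0.01],0,0],[[0,0,0],0,0],[[0,0,0],0,0]]'
```

```text
time: 6.4
eef_pos: [0.604, -0.2365, 0.0386]
tool_rot: [0.001, -0.682, 0.732, -0.001]
ft_force: [-0.2, -0.4, 0.5]
grip_width: 0.0363
grasp_force: 40.6
time: 6.8
eef_pos: [0.6035, -0.2366, 0.034]
tool_rot: [0.0, -0.682, 0.732, -0.0]
ft_force: [0.2, 0.6, -0.3]
grip_width: 0.0363
grasp_force: 40.6
```

```bash
python3 -m creep '[[[0,0,0.01],0,0],[[0,0,0.01],0,0],[[0,0,0],0,0],[[0,0,0],0,0]]'
python3 -m creep '[[[0,0,0.01],0,0],[[0,0,0],0,0],[[0,0,0],0,0]]'
```

```text
time: 7.2
eef_pos: [0.6038, -0.2369, 0.0337]
tool_rot: [0.0, -0.682, 0.732, -0.001]
ft_force: [-2.6, 0.3, 11.4]
grip_width: 0.0365
grasp_force: 41.6
time: 7.5
eef_pos: [0.604, -0.2369, 0.0337]
tool_rot: [0.0, -0.682, 0.732, -0.001]
ft_force: [-5.5, 2.3, 16.8]
grip_width: 0.0361
grasp_force: 42.2
```

```bash
python3 -m creep '[[[0,0,-0.02],0,0],[[0,0,0],0,0.3],[[0,0,0],0,0.7],[[0,0,0],0,0.7],[[0,0,0],0,0.7]]'
python3 -m creep '[[[0,0,-0.2],0,0.7],[[0,0,-0.4],0,0.7],[[0,0,-0.4],0,0.7],[[0,0,-0.4],0,0.7],[[0,0,-0.1],0,0.7],[[0,0,0],0,0.7],[[0,0,0],0,0.7]]'
python3 - <<'E'
from h import *
shot('wrist','w3')
E
```

```text
time: 8.0
eef_pos: [0.6032, -0.2364, 0.0322]
tool_rot: [-0.0, -0.682, 0.732, 0.0]
ft_force: [-0.4, 0.5, -0.1]
grip_width: 0.0596
grasp_force: 0.0
time: 8.7
eef_pos: [0.6032, -0.2364, 0.1811]
tool_rot: [-0.0, -0.682, 0.732, 0.001]
ft_force: [0.4, -0.1, 0.0]
grip_width: 0.0598
grasp_force: 0.0
```

View pics/w3.png

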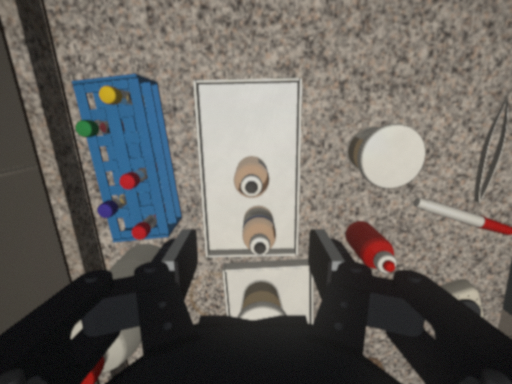

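The large bottle (250,185) and the stored one (258,243) both stand upright in tray_0. The small bottle is next.

```bash
python3 -m creep '[[[-0.42,0.26,0],0,0.7],[[-0.43,0.26,0],0,0.7],[[-0.43,0.26,0],0,0.7],[[-0.43,0.26,0],0,0.7],[[-0.43,0.26,0],0,0.7],[[-0.43,0.26,0],0,0.7],[[-0.43,0.26,0],0,0.7],[[0,0,0],0,0.7],[[0,0,0],0,0.7]]'
python3 - <<'E'
from h import *
c=shot('wrist','w4'); o=get_obs();print(o['eef_pos'])
P=proj(c,[.4435,.0757,.074]);print(P)
u,v=P.astype(int);r=40;g=c['color'][v-r:v+r,u-r:u+r].max(2);m=(g<45).astype(np.uint8)
n,_,st,ce=cv2.connectedComponentsWithStats(m)
for i in range(1,n):
    if st[i,4]>30: q=ce[i]+[u-r,v-r]; print(q,st[i],onz(c,*q,.072).round(4))
E
```

```text
time: 9.65
eef_pos: [0.4429, 0.075, 0.1814]
tool_rot: [-0.001, -0.683, 0.731, 0.0]
ft_force: [-0.6, -0.3, 0.7]
grip_width: 0.0599
grasp_force: 0.0
[0.44339412 0.07416423 0.18155271]
[252.5252362  186.99204001]
```

```bash
python3 -m creep '[[[0,0,0.4],0,0.7],[[0,0,0.4],0,0.7],[[0,0,0.4],0,0.7],[[0,0,0.25],0,0.7],[[0,0,0.1],0,0.7],[[0,0,0],0,0.7],[[0,0,0],0,0]]' 40
python3 -m creep '[[[0,0,0],0,0],[[0,0,0],0,0],[[0,0,0],0,0],[[0,0,0],0,0]]' 40
```

```text
time: 10.4
eef_pos: [0.4445, 0.0737, 0.0287]
tool_rot: [0.0, -0.681, 0.732, -0.0]
ft_force: [1.3, 1.4, 0.3]
grip_width: 0.0467
grasp_force: 0.0
time: 10.8
eef_pos: [0.4448, 0.0744, 0.0294]
tool_rot: [0.001, -0.682, 0.732, -0.001]
ft_force: [-1.9, 0.6, 6.3]
grip_width: 0.0271
grasp_force: 39.0
```

The width reads 27 mm with an upward reaction, so the grip is probably near the shoulder. I'll regrasp 8 mm lower.

```bash
python3 -m creep '[[[0,0,0],0,0.6],[[0,0,0],0,0.6],[[0,0,0],0,0.6],[[0,0,0.08],0,0.6],[[0,0,0],0,0.6],[[0,0,0],0,0],[[0,0,0],0,0],[[0,0,0],0,0],[[0,0,0],0,0],[[0,0,0],0,0]]' 40
```

```text
time: 11.8
eef_pos: [0.4437, 0.0742, 0.0197]
tool_rot: [0.0, -0.682, 0.732, -0.0]
ft_force: [-0.2, -0.3, -1.3]
grip_width: 0.0281
grasp_force: 39.4
```

```bash
python3 -m creep '[[[0,0,-0.1],0,0],[[0,0,-0.3],0,0],[[0,0,-0.4],0,0],[[0,0,-0.4],0,0],[[0,0,-0.35],0,0],[[0,0,0],0,0]]'
python3 -m creep '[[[0.4,-0.2,0],0,0],[[0.4,-0.2,0],0,0],[[0.4,-0.2,0],0,0],[[0.4,-0.2,0],0,0],[[0.4,-0.2,0],0,0],[[0.4,-0.2,0],0,0],[[0.4,-0.2,0],0,0],[[0.41,-0.21,0],0,0],[[0.4,-0.2,0],0,0],[[0,0,0],0,0]]'
python3 -m creep '[[[0,0,0.1],0,0],[[0,0,0],0,0]]'
python3 - <<'E'
from h import *
shot('wrist','w5')
E
```

```text
time: 12.4
eef_pos: [0.4455, 0.0745, 0.1803]
tool_rot: [0.003, -0.682, 0.732, -0.002]
ft_force: [-0.3, -0.2, -0.9]
grip_width: 0.0283
grasp_force: 39.6
time: 13.4
eef_pos: [0.5992, -0.303, 0.171]
tool_rot: [-0.001, -0.68, 0.733, 0.002]
ft_force: [1.0, 1.7, -1.3]
grip_width: 0.0282
grasp_force: 39.8
time: 13.6
eef_pos: [0.5981, -0.2977, 0.1629]
tool_rot: [-0.0, -0.682, 0.731, 0.001]
ft_force: [0.1, -0.5, -1.7]
grip_width: 0.0279
grasp_force: 39.8
```

View pics/w5.png

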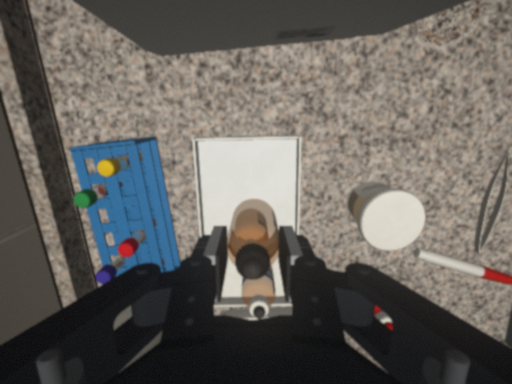

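The small bottle hangs upright, with its cap at (253,262) over tray_0's free part. Lowering.

```bash
python3 -m creep '[[[0.02,0,0.3],0,0],[[0,0,0.4],0,0],[[0,0,0.35],0,0],[[0,0,0.2],0,0],[[0,0,0.08],0,0],[[0,0,0.02],0,0],[[0,0,0],0,0],[[0,0,0],0,0]]'
python3 -m creep '[[[0,0,0.01],0,0],[[0,0,0.01],0,0],[[0,0,0],0,0],[[0,0,0],0,0]]'
```

```text
time: 14.45
eef_pos: [0.5995, -0.3008, 0.0316]
tool_rot: [0.0, -0.682, 0.732, -0.001]
ft_force: [-0.8, -0.4, -1.0]
grip_width: 0.0281
grasp_force: 39.8
time: 14.85
eef_pos: [0.5986, -0.3007, 0.0277]
tool_rot: [0.0, -0.682, 0.732, 0.0]
ft_force: [-1.3, 0.4, -1.1]
grip_width: 0.0282
grasp_force: 39.8
```

```bash
python3 -m creep '[[[0,0,0.01],0,0],[[0,0,0.01],0,0],[[0,0,0.01],0,0],[[0,0,0],0,0],[[0,0,0],0,0]]'
python3 -m creep '[[[0,0,0.01],0,0],[[0,0,0],0,0],[[0,0,0],0,0]]'
```

```text
time: 15.35
eef_pos: [0.5986, -0.3006, 0.0246]
tool_rot: [-0.0, -0.682, 0.732, 0.0]
ft_force: [0.8, 0.1, -0.5]
grip_width: 0.0281
grasp_force: 39.8
time: 15.65
eef_pos: [0.5987, -0.3006, 0.0237]
tool_rot: [0.0, -0.682, 0.732, -0.0]
ft_force: [-0.3, 0.5, 0.6]
grip_width: 0.0279
grasp_force: 39.8
```

```bash
python3 -m creep '[[[0,0,0.01],0,0],[[0,0,0],0,0],[[0,0,0],0,0]]'
python3 -m creep '[[[0,0,0],0,0.3],[[0,0,0],0,0.6],[[0,0,0],0,0.6],[[0,0,-0.2],0,0.6],[[0,0,-0.4],0,0.6],[[0,0,-0.4],0,0.6],[[0,0,-0.4],0,0.6],[[0,0,0],0,0.6],[[0,0,0],0,0.6]]'
python3 - <<'E'
from h import *
a=shot('wrist','w6')['color'];b=shot('scene','s6')['color']
cv2.imwrite('pics/c6.png',np.hstack([cv2.resize(a[130:384,150:350],(400,508)),cv2.resize(b[180:307,290:390],(400,508))])[:,:,::-1])
E
```

```text
time: 15.95
eef_pos: [0.5988, -0.3007, 0.0228]
tool_rot: [0.0, -0.682, 0.732, -0.0]
ft_force: [1.0, -0.4, -0.1]
grip_width: 0.0284
grasp_force: 39.9
time: 16.85
eef_pos: [0.5992, -0.3009, 0.1638]
tool_rot: [0.0, -0.682, 0.732, -0.001]
ft_force: [-0.0, -0.5, -0.0]
grip_width: 0.0512
grasp_force: 0.0
```

View pics/c6.png

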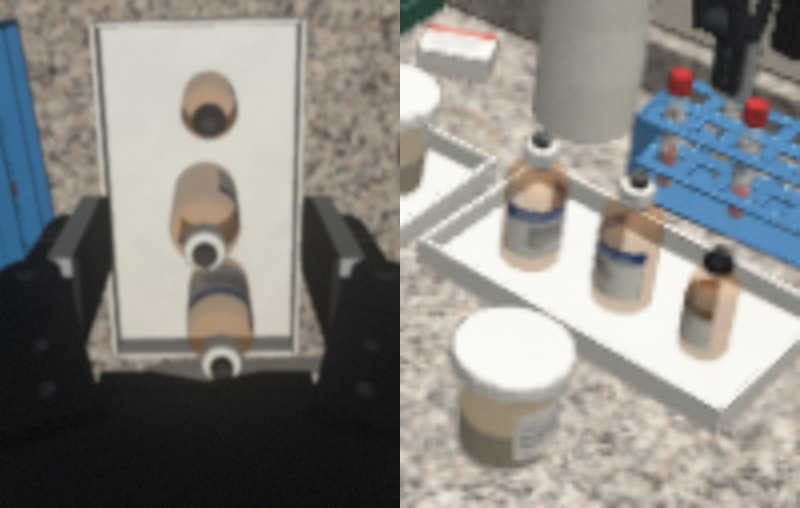

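Tray_0 is right: stored, large and small bottle all upright. The dish is next.

```bash
python3 -m creep '[[[-0.43,0.14,0],0,0.6],[[-0.43,0.14,0],0,1],[[-0.43,0.14,0],0,1],[[-0.43,0.14,0],0,1],[[-0.43,0.14,0],0,1],[[-0.43,0.14,0],0,1],[[-0.43,0.14,0],0,1],[[-0.43,0.14,0],0,1],[[-0.43,0.14,0],0,1],[[-0.43,0.14,0],0,1]]'
python3 -m creep '[[[-0.43,0.15,0],0,1],[[-0.43,0.15,0],0,1],[[0,0,0],1,1],[[0,0,0],1,1],[[0,0,0],1,1],[[0,0,0],1,1],[[0,0,0],1,1],[[0,0,0],1,1],[[0,0,0],1,1],[[0,0,0],1,1]]'
python3 -m creep '[[[0,0,0],1,1],[[0,0,0],1,1],[[0,0,0],0,1],[[0,0,0],0,1]]'
python3 - <<'E'
from h import *
c=shot('wrist','w7'); print(get_obs()['eef_pos'])
hsv=cv2.cvtColor(c['color'],cv2.COLOR_RGB2HSV)
m=cv2.inRange(hsv,(8,60,150),(25,150,255)); n,_,st,ce=cv2.connectedComponentsWithStats(m)
for i in range(1,n):
    if st[i,4]>300: print('beige',ce[i],st[i],onz(c,*ce[i],.01).round(4))
E
```

```text
time: 17.95
eef_pos: [0.4879, 0.1396, 0.1612]
tool_rot: [-0.001, -0.682, 0.732, 0.0]
ft_force: [1.0, -0.1, 0.0]
grip_width: 0.0857
grasp_force: 0.0
time: 18.95
eef_pos: [0.4648, 0.2257, 0.161]
tool_rot: [-0.001, -0.146, 0.989, -0.0]
ft_force: [0.1, -0.7, 0.1]
grip_width: 0.0853
grasp_force: 0.0
time: 19.35
eef_pos: [0.465, 0.2259, 0.1617]
tool_rot: [-0.001, -0.002, 1.0, -0.0]
ft_force: [0.2, -0.1, -0.0]
grip_width: 0.0854
grasp_force: 0.0
[0.46514589 0.22590852 0.16192947]
beige [257.34034653 173.36819307] [ 235  151   46   45 1616] [0.4619 0.23   0.01  ]
beige [314.20876289 277.0790378 ] [ 294  260   41   36 1164] [0.5972 0.3044 0.01  ]
```

```bash
python3 -m creep '[[[0.03,0.05,0.3],0,1],[[0,0,0.4],0,1],[[0,0,0.4],0,1],[[0,0,0.3],0,1],[[0,0,0.15],0,1],[[0,0,0],0,1],[[0,0,0],0,1]]' 20
python3 -m creep '[[[0,0,0.05],0,1],[[0,0,0],0,1],[[0,0,0],0,1]]' 20
```

```text
time: 20.1
eef_pos: [0.463, 0.2313, 0.0089]
tool_rot: [0.0, -0.001, 1.0, 0.0]
ft_force: [0.1, 0.4, 0.8]
grip_width: 0.0854
grasp_force: 0.0
time: 20.4
eef_pos: [0.4629, 0.2313, 0.0034]
tool_rot: [0.0, -0.0, 1.0, 0.0]
ft_force: [0.4, -0.9, -0.3]
grip_width: 0.0854
grasp_force: 0.0
```

```bash
python3 -m creep '[[[0,0,0.03],0,1],[[0,0,0],0,0.8],[[0,0,0],0,0.5],[[0,0,0],0,0.5],[[0,0,0],0,0.5],[[0,0,0],0,0.5],[[0,0,0],0,0.5]]' 20
```

```text
time: 21.1
eef_pos: [0.4625, 0.2311, -0.0003]
tool_rot: [-0.0, -0.0, 1.0, -0.0]
ft_force: [0.6, -0.8, 0.4]
grip_width: 0.0428
grasp_force: 0.0
```

The fingers passed 60 mm without force, so I'll look.

Run:
```python
from h import *
a=shot('wrist','w8')['color'];b=shot('scene','s8')['color']
cv2.imwrite('pics/c8.png',np.hstack([a,cv2.resize(b[130:258,120:220],(288,384))])[:,:,::-1])
```

```text
(no output)
```

View pics/c8.png

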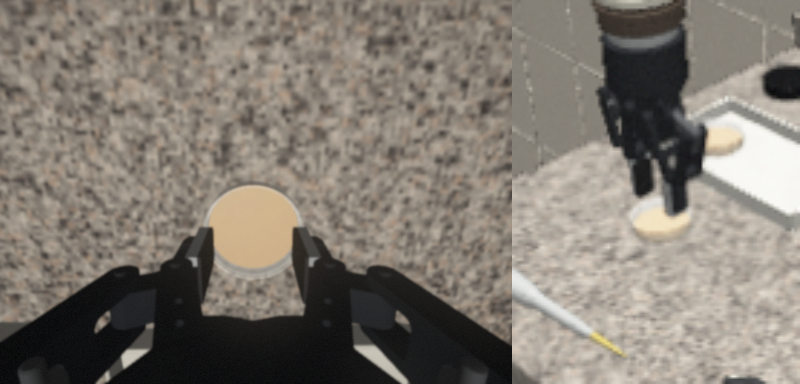

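The dish was squeezed out toward the robot. It lies flat, centred at (254,228) in the wrist view, with the pads behind its middle. I'll measure where it is now.

Run:
```python
from h import *
c=load('w8'); s=load('s8')
def beige(c,lo=300):
    hsv=cv2.cvtColor(c['color'],cv2.COLOR_RGB2HSV); m=cv2.inRange(hsv,(8,60,150),(25,150,255)); n,_,st,ce=cv2.connectedComponentsWithStats(m)
    for i in range(1,n):
        if st[i,4]>lo: print('beige',ce[i],st[i],onz(c,*ce[i],.01).round(4))
beige(c)
# circle rim left/right/top of beige
for p in [(208,226),(300,226),(254,185),(254,270)]: print(p,onz(c,*p,.012).round(4))
print('tips?',[proj(c,[.4625,.2311+d,.006]).round(0) for d in(-.021,.021)])
t=shot('top','t8'); beige(t,60); print(get_obs()['q'])
```

```text
beige [252.78557114 226.83913281] [ 209  187   89   81 5489] [0.4608 0.2299 0.01  ]
(208, 226) [0.4594 0.2033 0.012 ]
(300, 226) [0.4594 0.258  0.012 ]
(254, 185) [0.4343 0.2306 0.012 ]
(254, 270) [0.4887 0.2307 0.012 ]
tips? [array([221., 227.]), array([289., 227.])]
beige [156.29411765 198.78280543] [148 191  17  17 221] [0.5976 0.306  0.01  ]
[ 4.63379398e-01  2.97410823e-02 -2.85033677e-01  1.25596256e+00
 -8.05301082e-06  4.63165203e-01]
```

The dish has not moved (0.461, 0.230). The tips, about 80 px apart at 43 mm opening, sit at roughly z=19 mm, so they closed above it. I'll open, go lower while watching the force, and try again.

```bash
python3 -m creep '[[[0,0,0],0,1],[[0,0,0],0,1],[[0,0,0],0,1],[[0,0,0],0,1],[[0.01,0,0.03],0,1],[[0,0,0.03],0,1],[[0,0,0],0,1],[[0,0,0],0,1]]' 20
python3 -m creep '[[[0,0,0],0,0.8],[[0,0,0],0,0.5],[[0,0,0],0,0.5],[[0,0,0],0,0.5],[[0,0,0],0,0.5],[[0,0,0],0,0.5]]' 20
```

```text
time: 22.05
eef_pos: [0.4613, 0.231, -0.0065]
tool_rot: [-0.0, -0.0, 1.0, -0.0]
ft_force: [0.1, -0.2, -0.2]
grip_width: 0.0855
grasp_force: 0.0
time: 22.65
eef_pos: [0.4615, 0.2311, -0.0063]
tool_rot: [-0.0, -0.0, 1.0, 0.0]
ft_force: [-0.3, -0.4, 1.2]
grip_width: 0.0429
grasp_force: 0.0
```

```bash
python3 -m creep '[[[0,0,0],0,1],[[0,0,0],0,1],[[0,0,0],0,1],[[0,0,0],0,1],[[0,0,0.03],0,1],[[0,0,0.02],0,1],[[0,0,0],0,1],[[0,0,0],0,1]]' 20
python3 - <<'E'
from h import *
a=shot('wrist','w9')['color'];b=shot('scene','s9')['color']
cv2.imwrite('pics/c9.png',np.hstack([a,cv2.resize(b[150:250,130:205],(288,384),interpolation=cv2.INTER_CUBIC)])[:,:,::-1])
E
```

```text
time: 23.45
eef_pos: [0.4614, 0.2311, -0.0115]
tool_rot: [-0.0, -0.0, 1.0, -0.0]
ft_force: [0.1, 0.6, 0.1]
grip_width: 0.0854
grasp_force: 0.0
```

View pics/c9.png

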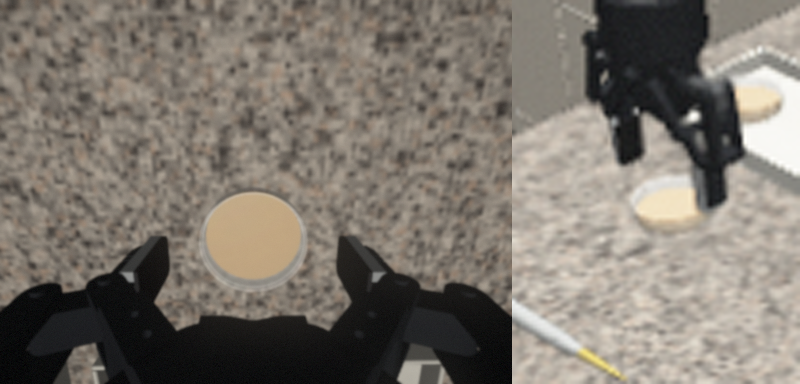

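The open tips (168,238) and (338,238) work out to z≈15 mm with the TCP reading -11.5 mm. The real tips therefore sit about 13 mm higher than I had allowed. I'll lower a touch more and close.

```bash
python3 -m creep '[[[0,0,0.02],0,1],[[0,0,0],0,0.8],[[0,0,0],0,0.5],[[0,0,0],0,0.5],[[0,0,0],0,0.5],[[0,0,0],0,0.5],[[0,0,0],0,0.5]]' 20
```

```text
time: 24.25
eef_pos: [0.4625, 0.2313, -0.0117]
tool_rot: [0.001, -0.0, 1.0, 0.0]
ft_force: [-1.0, -2.3, 11.2]
grip_width: 0.0431
grasp_force: 5.5
```

Run:
```python
from h import *
a=shot('wrist','w10')['color'];b=shot('scene','s10')['color']
cv2.imwrite('pics/c10.png',np.hstack([a,cv2.resize(b[150:250,130:205],(288,384),interpolation=cv2.INTER_CUBIC)])[:,:,::-1])
```

```text
(no output)
```

View pics/c10.png

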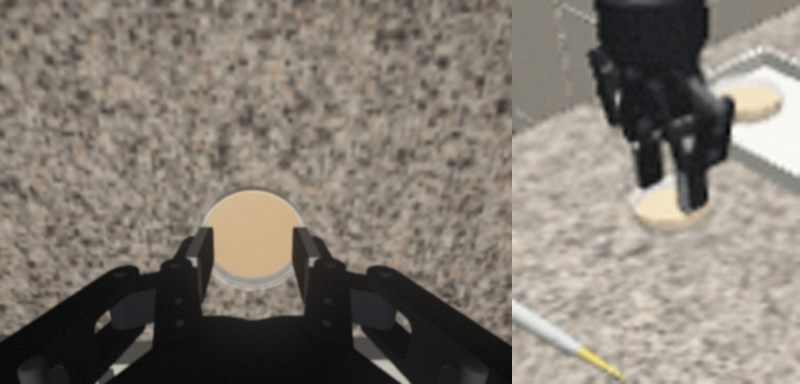

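The tips rest on the lid: (210,230) and (295,230) lie inside the rim, with 11 N upward. At this reading the tip is therefore at z=15 mm, and I need about 12 mm lower when open.

```bash
python3 -m creep '[[[0,0,-0.02],0,1],[[0,0,0],0,1],[[0,0,0],0,1],[[0,0,0],0,1],[[0,0,0],0,1],[[0,0,0.05],0,1],[[0,0,0.05],0,1],[[0,0,0],0,1],[[0,0,0],0,1]]' 20
```

```text
time: 25.25
eef_pos: [0.4612, 0.231, -0.0216]
tool_rot: [-0.0, -0.0, 1.0, -0.0]
ft_force: [-0.1, -0.1, -0.5]
grip_width: 0.0853
grasp_force: 0.0
```

```bash
python3 -m creep '[[[0,0,0.02],0,1],[[0,0,0],0,1],[[0,0,0],0,0.8],[[0,0,0],0,0.6],[[0,0,0],0,0.6],[[0,0,0],0,0.6],[[0,0,0],0,0.6]]' 20
```

```text
time: 25.95
eef_pos: [0.4616, 0.2312, -0.023]
tool_rot: [0.0, -0.0, 1.0, 0.0]
ft_force: [-1.2, -0.3, 5.2]
grip_width: 0.0589
grasp_force: 21.7
```

Dish gripped at 58.9 mm. Lift and carry.

```bash
python3 -m creep '[[[0,0,-0.05],0,0.55],[[0,0,-0.15],0,0.55],[[0,0,-0.25],0,0.55],[[0,0,-0.25],0,0.55],[[0,0,0],0,0.55]]' 20
python3 -m creep '[[[-0.2,-0.05,0],0,0.55],[[-0.35,-0.07,0],0,0.55],[[-0.35,-0.07,0],0,0.55],[[-0.35,-0.07,0],0,0.55],[[-0.12,-0.02,0],0,0.55],[[0,0,0],0,0.55],[[0,0,0],0,0.55]]'
python3 - <<'E'
from h import *
a=shot('wrist','w11')['color'];b=shot('scene','s11')['color']
cv2.imwrite('pics/c11.png',np.hstack([a,cv2.resize(b[110:230,150:240],(288,384),interpolation=cv2.INTER_CUBIC)])[:,:,::-1])
E
```

```text
time: 26.45
eef_pos: [0.4634, 0.232, 0.0513]
tool_rot: [0.003, -0.0, 1.0, 0.001]
ft_force: [0.3, -0.5, -1.1]
grip_width: 0.0588
grasp_force: 21.7
time: 27.15
eef_pos: [0.5979, 0.203, 0.0465]
tool_rot: [-0.001, 0.0, 1.0, -0.0]
ft_force: [0.2, 0.0, -0.8]
grip_width: 0.0591
grasp_force: 21.7
```

View pics/c11.png

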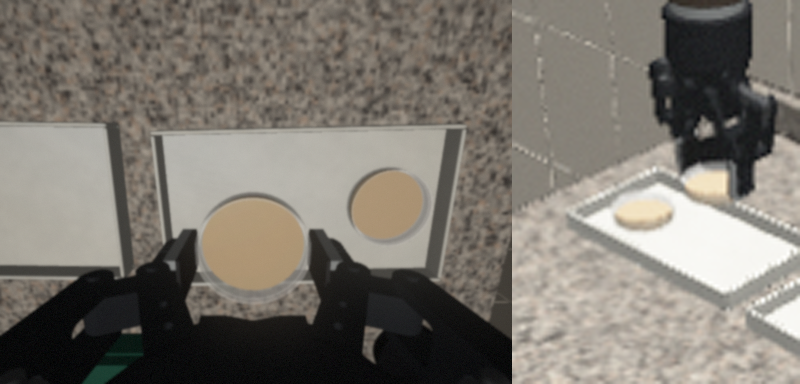

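The dish is held level at (253,245). Tray_1's near corners are at (153,132) and (466,127) and the stored dish is at (388,205). I'll check the fit.

Run:
```python
from h import *
c=load('w11')
for p,z in [((153,132),.02),((466,127),.02),((438,275),.02),((388,205),.016)]: print(onz(c,*p,z).round(4))
```

```text
[0.542  0.1341 0.02  ]
[0.5388 0.3461 0.02  ]
[0.6513 0.3465 0.02  ]
[0.5953 0.3024 0.016 ]
```

```bash
python3 -m creep '[[[0,0,0.2],0,0.55],[[0,0,0.2],0,0.55],[[0,0,0.12],0,0.55],[[0,0,0.07],0,0.55],[[0,0,0.02],0,0.55],[[0,0,0],0,0.55],[[0,0,0],0,0.55]]'
```

```text
time: 27.95
eef_pos: [0.5989, 0.2033, -0.0134]
tool_rot: [0.001, -0.0, 1.0, 0.0]
ft_force: [-0.2, -0.1, 0.2]
grip_width: 0.0587
grasp_force: 21.7
```

```bash
python3 -m creep '[[[0,0,0.01],0,0.55],[[0,0,0.01],0,0.55],[[0,0,0.01],0,0.55],[[0,0,0],0,0.55],[[0,0,0],0,0.55]]'
```

```text
time: 28.45
eef_pos: [0.5985, 0.2031, -0.0173]
tool_rot: [-0.0, -0.0, 1.0, 0.0]
ft_force: [-0.0, 1.0, -0.5]
grip_width: 0.0592
grasp_force: 21.7
```

```bash
python3 -m creep '[[[0,0,0.01],0,0.55],[[0,0,0.01],0,0.55],[[0,0,0],0,0.55],[[0,0,0],0,0.55]]'
python3 -m creep '[[[0,0,0.01],0,0.55],[[0,0,0],0,0.55],[[0,0,0],0,0.55]]'
```

```text
time: 28.85
eef_pos: [0.5984, 0.2031, -0.0194]
tool_rot: [-0.0, -0.0, 1.0, -0.0]
ft_force: [0.2, -0.2, -0.4]
grip_width: 0.0589
grasp_force: 21.7
time: 29.15
eef_pos: [0.5986, 0.2031, -0.0199]
tool_rot: [0.0, -0.0, 1.0, 0.0]
ft_force: [-1.7, -0.2, 4.2]
grip_width: 0.0588
grasp_force: 22.0
```

```bash
python3 -m creep '[[[0,0,0],0,0.75],[[0,0,0],0,0.85],[[0,0,0],0,0.85],[[0,0,-0.1],0,0.85],[[0,0,-0.3],0,0.85],[[0,0,-0.4],0,1],[[0,0,-0.4],0,1],[[0,0,-0.4],0,1],[[0,0,-0.2],0,1],[[0,0,0],0,1]]'
python3 -m creep '[[[0.14,-0.45,0],0,1],[[0.14,-0.45,0],0,1],[[0.14,-0.45,0],0,1],[[0.14,-0.45,0],0,1],[[0.14,-0.46,0],0,1],[[0.14,-0.46,0],0,1],[[0.14,-0.46,0],0,1],[[0.14,-0.46,0],0,1],[[0.13,-0.46,0],0,1],[[0.13,-0.46,0],0,1]]'
python3 -m creep '[[[0,0,0],0,1],[[0,0,0],0,1]]'
python3 - <<'E'
from h import *
a=shot('wrist','w12')['color'];b=shot('top','t12')['color']
cv2.imwrite('pics/c12.png',np.vstack([np.hstack([a[:,:400],cv2.resize(b[170:266,130:230],(400,384),interpolation=cv2.INTER_CUBIC)])])[:,:,::-1])
E
```

```text
time: 30.15
eef_pos: [0.5998, 0.2036, 0.1645]
tool_rot: [0.003, -0.0, 1.0, 0.001]
ft_force: [-0.1, -0.0, -0.4]
grip_width: 0.0858
grasp_force: 0.0
time: 31.15
eef_pos: [0.4594, -0.2545, 0.1592]
tool_rot: [-0.0, -0.0, 1.0, 0.0]
ft_force: [1.0, 0.1, -0.2]
grip_width: 0.0856
grasp_force: 0.0
time: 31.35
eef_pos: [0.4598, -0.2536, 0.159]
tool_rot: [-0.0, 0.001, 1.0, 0.0]
ft_force: [-0.6, 0.4, -0.2]
grip_width: 0.0854
grasp_force: 0.0
```

View pics/c12.png

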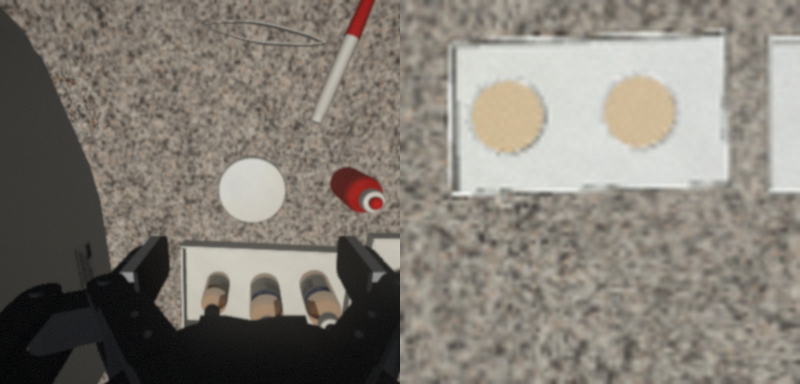

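The dish sits flat beside the stored one in tray_1, and the cup's lid is at (252,190). That was my 14th picture, so from here I work by numbers.

Run:
```python
from h import *
c=load('w12')
print(proj(c,[.4605,-.2537,.07]))
g=cv2.cvtColor(c['color'],cv2.COLOR_RGB2HSV)
m=cv2.inRange(g,(0,0,165),(180,45,255))[140:236,200:305]
m=cv2.morphologyEx(m,cv2.MORPH_OPEN,np.ones((5,5)))
n,_,st,ce=cv2.connectedComponentsWithStats(m)
for i in range(1,n):
    if st[i,4]>500:
        q=ce[i]+[200,140];s=st[i]; print(q,s,onz(c,*q,.07).round(4), onz(c,200+s[0],190,.07).round(4),onz(c,200+s[0]+s[2],190,.07).round(4))
```

```text
[253.72992407 189.86036488]
[251.5709561  189.96933253] [  19   19   66   63 3326] [ 0.4606 -0.2557  0.07  ] [ 0.4605 -0.2866  0.07  ] [ 0.4607 -0.224   0.07  ]
```

```bash
python3 -m creep '[[[-0.01,-0.01,0.3],0,1],[[0,0,0.4],0,1],[[0,0,0.3],0,1],[[0,0,0.15],0,1],[[0,0,0],0,1],[[0,0,0],0,1]]' 40
python3 -m creep '[[[0,0,0.15],0,1],[[0,0,0.1],0,1],[[0,0,0],0,1],[[0,0,0],0,0.7],[[0,0,0],0,0.65],[[0,0,0],0,0.65],[[0,0,0],0,0.65],[[0,0,0],0,0.65]]' 40
```

```text
time: 32.05
eef_pos: [0.4623, -0.2536, 0.046]
tool_rot: [0.001, -0.001, 1.0, -0.0]
ft_force: [0.1, -0.0, -0.2]
grip_width: 0.0856
grasp_force: 0.0
time: 32.85
eef_pos: [0.462, -0.2542, 0.0203]
tool_rot: [0.001, -0.0, 1.0, -0.0]
ft_force: [-0.0, -0.8, 5.7]
grip_width: 0.0642
grasp_force: 44.4
```

```bash
python3 -m creep '[[[0,0,-0.05],0,0.6],[[0,0,-0.2],0,0.6],[[0,0,-0.4],0,0.6],[[0,0,-0.4],0,0.6],[[0,0,-0.3],0,0.6],[[0,0,0],0,0.6],[[0,0,0],0,0.6]]'
python3 - <<'E'
from h import *
shot('scene','s13'); c=shot('wrist','w13')
g=cv2.cvtColor(c['color'],cv2.COLOR_RGB2HSV)
m=cv2.inRange(g,(0,0,165),(180,45,255))
n,_,st,ce=cv2.connectedComponentsWithStats(m)
for i in range(1,n):
    if st[i,4]>1500: print(ce[i],st[i])
E
```

```text
time: 33.55
eef_pos: [0.4617, -0.254, 0.1548]
tool_rot: [0.0, -0.0, 1.0, -0.0]
ft_force: [0.3, -0.3, -1.3]
grip_width: 0.0642
grasp_force: 44.3
[250.65149809 259.96403094] [  186   198   133   123 13317]
[456.14272796 268.28771665] [ 372  240  140   76 6635]
```

```bash
python3 -m creep '[[[-0.1,0.25,0],0,0.6],[[-0.17,0.38,0],0,0.6],[[-0.17,0.38,0],0,0.6],[[-0.17,0.38,0],0,0.6],[[-0.17,0.38,0],0,0.6],[[-0.17,0.38,0],0,0.6],[[-0.17,0.38,0],0,0.6],[[-0.15,0.35,0],0,0.6],[[-0.06,0.15,0],0,0.6],[[0,0,0],0,0.6]]'
python3 -m creep '[[[0,0,0.1],0,0.6],[[0,0,0.2],0,0.6],[[0,0,0],0,0.6],[[0,0,0],0,0.6]]'
python3 - <<'E'
from h import *
c=shot('wrist','w14'); o=get_obs(); print(o['eef_pos'])
g=cv2.cvtColor(c['color'],cv2.COLOR_RGB2HSV)
m=cv2.inRange(g,(0,0,150),(180,45,255))
n,_,st,ce=cv2.connectedComponentsWithStats(m)
for i in range(1,n):
    if st[i,4]>1000: print(ce[i].round(),st[i])
for p in [(.537,.103,.02),(.533,-.111,.02),(.6045,-.0585,.073),(.595,.048,.22)]: print(proj(c,p).round())
E
```

```text
time: 34.65
eef_pos: [0.5942, 0.0508, 0.1528]
tool_rot: [-0.001, -0.001, 1.0, -0.0]
ft_force: [-0.3, 0.3, -1.2]
grip_width: 0.0637
grasp_force: 44.4
time: 35.05
eef_pos: [0.5938, 0.0479, 0.1243]
tool_rot: [-0.001, 0.001, 1.0, -0.0]
ft_force: [-0.0, 0.6, -0.6]
grip_width: 0.0636
grasp_force: 44.4
[0.59424319 0.04815613 0.12507036]
[206. 160.] [   88   124   219   108 13067]
[419. 182.] [  337   130   175   108 13249]
[ 44. 196.] [   0  143   83  104 5367]
[122. 212.] [  85  177   76   71 4186]
[252. 258.] [  186   198   133   120 12647]
[312. 127.]
[ 86. 123.]
[126. 213.]
[257. 339.]
```

Tray_2's edge and the stored cup show up where predicted, at about (88,124) and (122,212). Lowering.

```bash
python3 -m creep '[[[0,0,0.25],0,0.6],[[0,0,0.3],0,0.6],[[0,0,0.2],0,0.6],[[0,0,0.12],0,0.6],[[0,0,0.05],0,0.6],[[0,0,0.02],0,0.6],[[0,0,0],0,0.6],[[0,0,0],0,0.6]]'
python3 -m creep '[[[0,0,0.01],0,0.6],[[0,0,0.01],0,0.6],[[0,0,0],0,0.6],[[0,0,0],0,0.6]]'
python3 -m creep '[[[0,0,0.01],0,0.6],[[0,0,0],0,0.6],[[0,0,0],0,0.6]]'
```

```text
time: 35.9
eef_pos: [0.5951, 0.0491, 0.0318]
tool_rot: [0.001, -0.0, 1.0, 0.0]
ft_force: [-0.7, 0.5, -0.7]
grip_width: 0.0638
grasp_force: 44.4
time: 36.3
eef_pos: [0.5945, 0.0491, 0.0287]
tool_rot: [-0.0, -0.0, 1.0, -0.0]
ft_force: [-0.2, 1.1, 0.0]
grip_width: 0.0643
grasp_force: 44.4
time: 36.6
eef_pos: [0.5945, 0.0491, 0.0276]
tool_rot: [-0.0, -0.0, 1.0, -0.0]
ft_force: [-0.5, 0.2, -1.0]
grip_width: 0.0639
grasp_force: 44.4
```

```bash
python3 -m creep '[[[0,0,0.01],0,0.6],[[0,0,0.01],0,0.6],[[0,0,0],0,0.6],[[0,0,0],0,0.6]]'
python3 -m creep '[[[0,0,0.01],0,0.6],[[0,0,0],0,0.6],[[0,0,0],0,0.6]]'
```

```text
time: 37.0
eef_pos: [0.5944, 0.0491, 0.0256]
tool_rot: [-0.0, -0.0, 1.0, -0.0]
ft_force: [-0.1, 0.3, -1.1]
grip_width: 0.0638
grasp_force: 44.4
time: 37.3
eef_pos: [0.5945, 0.0491, 0.0246]
tool_rot: [-0.0, -0.0, 1.0, -0.0]
ft_force: [0.4, -0.1, 0.0]
grip_width: 0.064
grasp_force: 44.4
```

```bash
python3 -m creep '[[[0,0,0.01],0,0.6],[[0,0,0],0,0.6],[[0,0,0],0,0.6]]'
python3 -m creep '[[[0,0,0.01],0,0.6],[[0,0,0],0,0.6],[[0,0,0],0,0.6]]'
```

```text
time: 37.6
eef_pos: [0.5945, 0.0491, 0.0236]
tool_rot: [-0.0, -0.0, 1.0, 0.0]
ft_force: [-0.0, 0.0, -1.5]
grip_width: 0.064
grasp_force: 44.4
time: 37.9
eef_pos: [0.5947, 0.0491, 0.0234]
tool_rot: [0.0, -0.0, 1.0, 0.0]
ft_force: [-2.3, -1.2, 5.3]
grip_width: 0.064
grasp_force: 44.8
```

Contact. Release, retreat and check in numbers.

```bash
python3 -m creep '[[[0,0,0],0,0.8],[[0,0,0],0,0.95],[[0,0,0],0,1],[[0,0,-0.1],0,1],[[0,0,-0.3],0,1],[[0,0,-0.4],0,1],[[0,0,-0.4],0,1],[[0,0,-0.4],0,1],[[0,0,-0.2],0,1],[[0,0,0],0,1]]'
python3 -m creep '[[[0.4,0,0],0,1],[[0.4,0,0],0,1],[[0.4,0,0],0,1],[[0.4,0,0],0,1],[[0.4,0,0],0,1],[[0.4,0,0],0,1],[[0,0,0],0,1],[[0,0,0],0,1]]'
python3 - <<'E'
from h import *
c=shot('top','t15'); a=load('top0')
print(get_obs()['ft_force'])
D=cv2.absdiff(c['color'],a['color']).max(2)
hsv=cv2.cvtColor(c['color'],cv2.COLOR_RGB2HSV)
m=cv2.inRange(hsv,(8,60,170),(25,140,255)); n,_,st,ce=cv2.connectedComponentsWithStats(m)
for i in range(1,n):
    if st[i,4]>60: print('beige',ce[i].round(1),st[i],onz(c,*ce[i],.015).round(4))
# changed regions in the tray band
d=(D>40).astype(np.uint8); d[:170]=0; d[265:]=0
n,_,st,ce=cv2.connectedComponentsWithStats(cv2.morphologyEx(d,cv2.MORPH_CLOSE,np.ones((5,5))))
for i in range(1,n):
    if st[i,4]>25: print('chg',ce[i].round(1),st[i])
print('expected',[(k,proj(c,p).round(1).tolist()) for k,p in dict(cup=(.594,.049,.073),large=(.6035,-.2365,.095),small=(.599,-.301,.077),scup=(.6045,-.0585,.073),sbot=(.599,-.1745,.095)).items()])
for u,v in [(276,193),(316,194)]: print('stored diff',D[v-14:v+15,u-14:u+15].max(),D[v-14:v+15,u-14:u+15].mean().round(1))
w=shot('scene','s15')
E
```

```text
time: 38.9
eef_pos: [0.5957, 0.0492, 0.2071]
tool_rot: [0.003, -0.0, 1.0, 0.0]
ft_force: [-0.1, 0.4, 0.6]
grip_width: 0.0854
grasp_force: 0.0
time: 39.7
eef_pos: [0.3542, 0.0491, 0.2028]
tool_rot: [0.001, -0.0, 1.0, 0.0]
ft_force: [0.2, -0.1, -0.3]
grip_width: 0.0853
grasp_force: 0.0
[ 0.50920375  0.31532066 -0.35777106]
beige [156.3 198.8] [148 191  17  17 220] [0.5973 0.3051 0.015 ]
beige [189.5 197.6] [182 190  16  16 208] [0.5994 0.2023 0.015 ]
chg [333.7 193.1] [326 186  16  15 170]
chg [189.6 197.7] [181 189  18  18 252]
chg [352.5 194.8] [347 190  12  11 108]
chg [342.  240.3] [331 230  23  22 366]
chg [180.3 242. ] [171 233  20  19 273]
chg [278.3 246.6] [272 241  14  13 137]
chg [230.8 248.4] [226 244  10  10  77]
expected [('cup', [239.0, 197.1]), ('large', [336.8, 191.7]), ('small', [357.2, 193.4]), ('scup', [275.4, 193.0]), ('sbot', [315.8, 193.6])]
stored diff 8 2.4
stored diff 184 8.5
```

Run:
```python
from h import *
c=load('t15');a=load('top0'); D=cv2.absdiff(c['color'],a['color']).max(2)
print('sbot',D[186:204,306:324].max())
d=(D>12).astype(np.uint8)[175:222,222:262]
ys,xs=np.nonzero(d); print(len(xs),xs.min()+222,xs.max()+222,ys.min()+175,ys.max()+175)
s=load('s15');b=load('scene0'); D2=cv2.absdiff(s['color'],b['color']).max(2)
# cup lid/foot in scene: column extents of change around the expected axis
top=proj(s,[.594,.049,.073]);foot=proj(s,[.594,.049,.003]);print(top.round(),foot.round())
u=int(top[0]); e=(D2[170:260,u-25:u+26]>25); ys,xs=np.nonzero(e); print('x',xs.min()+u-25,xs.max()+u-25,'y',ys.min()+170,ys.max()+170)
for p in ([.594,.049-.033,.07],[.594,.049+.033,.07],[.594-.0295,.049,.003],[.594+.033,.049,.073]): print(proj(s,p).round())
g=cv2.cvtColor(s['color'],cv2.COLOR_RGB2HSV)
for v in range(int(top[1])-12,int(foot[1])+14,3): 
    r=np.nonzero(e[v-170])[0]; print(v,(r.min()+u-25,r.max()+u-25) if len(r) else None)
```

```text
sbot 7
88 228 250 186 209
[252. 187.] [252. 209.]
x 238 264 y 182 259
[262. 193.]
[243. 184.]
[245. 214.]
[261. 183.]
175 None
178 None
181 None
184 (np.int64(243), np.int64(261))
187 (np.int64(240), np.int64(263))
190 (np.int64(241), np.int64(264))
193 (np.int64(241), np.int64(262))
196 (np.int64(242), np.int64(261))
199 (np.int64(245), np.int64(261))
202 (np.int64(243), np.int64(262))
205 (np.int64(243), np.int64(262))
208 (np.int64(243), np.int64(261))
211 (np.int64(244), np.int64(260))
214 (np.int64(248), np.int64(257))
217 None
220 None
```

The cup stands upright: its outline is vertical, its axis is at u≈252, and both lid and foot are where expected. The stored items have not moved. Handing in.

```bash
python3 -c "
from rig import *
print(job_done())"
```

```text
the job is handed in; nothing more can be done
None
```

I put all four items away in their matching trays, set each down upright without dropping it, left the three stored ones unmoved in the images, and handed the job in at about 40 s on the robot's clock; early tries at the dish closed above it and once pressed on its lid (about 11 N), without shifting it.

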